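# Snap the piston pins into the sample drawer

### The job

Push the front of the flat drawer unit so that its push-push drawer springs out, take the long and the short piston pin from the sloping tray and snap each, pushed fully home and centred, into the drawer's empty clips, so that the row runs long, medium, short from left to right as seen from the robot. Then push the drawer in until it latches, let go and make sure that it stays shut; do not pull out the medium pin that is already clipped, and do not knock over or shove away the wrapped rolls and the carton nearby.

Things in the scene. Friction and masses are not known exactly. Their poses are not given: they have to be found in the camera images.
- drawer (a joint): How far the drawer is out (m): 0 shut and latched, 0.14 fully out. Push-push latch: pressed to 5 to 9 mm past shut (end stop at -0.009; about 10 N) and let go, it springs right out by itself in 1 to 2 s, or, if it was being shut, it is held at 0. If not pressed that deep it stays as it was, latched or coming out (spring about 5 N, damped).
- drawer_face (a point): Centre of the outer face of the drawer's plain front panel, 40 mm above the bench; it travels with the drawer, 24 mm in front of the unit's body when shut. x points into the unit (the way to push; the drawer comes out along -x), y left, z up. The panel is 274 mm wide, 12 mm thick and reaches from 8 to 72 mm above the bench; no handle.
- unit: Grey flat drawer unit, fixed to the bench, 274 mm wide, 232 mm deep, 76 mm high; origin on the bench under the middle of the body's front edge, x to its back, y left. It hides all of the drawer that is not slid out. The drawer's floor lies 12 mm above the bench, 250 mm wide inside, side walls 20 mm high.
- clip_left (a point): Middle of the pin's place in the left (empty, for the long pin) clips when snapped fully home; x level along the seated pin, to the drawer's back; y left as seen from the robot; z up. The point is 25 mm above the drawer's floor, 96 mm behind the panel's face; the three places are 70 mm apart. A place has two steel clips 10 mm wide, 25 mm before and behind the point along x, which leave 40 mm free between them for the fingers.
- clip_middle (a point): Middle of the pin's place in the middle (taken by the medium pin) clips when snapped fully home; x level along the seated pin, to the drawer's back; y left as seen from the robot; z up. A clip is a saddle under the pin and two sprung steel fingers with beads that part sideways; the clip's tops are 21 mm above this point and it takes 21 mm to either side when parted.
- clip_right (a point): Middle of the pin's place in the right (empty, for the short pin) clips when snapped fully home; x level along the seated pin, to the drawer's back; y left as seen from the robot; z up. A pin goes in straight down from above, level: it meets the flared tops some 18 mm above home, must be pushed past the beads with about 8 N (10 to 15 N is safe), snaps onto the saddles and is held there.
- pin_long_mid (a point): Plain steel piston pin, a round bar 22 mm in diameter and 120 mm long with dark bores at the ends, 0.26 kg or so, lying in one of the two places of the sloping tray. This point is the middle of its length, on its axis; its x runs along the pin, pointing up the slope at the start, its z square to the tray's plate.
- pin_short_mid (a point): Plain steel piston pin, a round bar 22 mm in diameter and 80 mm long with dark bores at the ends, 0.17 kg or so, lying in the other place of the sloping tray. This point is the middle of its length, on its axis; its x runs along the pin, pointing up the slope at the start, its z square to the tray's plate.
- pin_medium_mid (a point): Plain steel piston pin, a round bar 22 mm in diameter and 100 mm long with dark bores at the ends, already snapped into the middle clips of the drawer. This point is the middle of its length, on its axis; its x runs along the pin, towards the back of the drawer.
- tray: Fixed grey tray, a plate 165 x 165 mm sloping at 35 degrees, low end to the robot. Origin on the bench under its low edge's middle (plate 12 mm up there); x to the high end, y left. Two pins lie up the slope, 40 mm left and right of the middle, against a lip, on rubber studs beneath them, axis 29 mm off the plate, both sides free for fingers.
- roll_tall: Bystander: a standing roll in brown wrapping paper, 84 mm in diameter, 150 mm high; origin under its centre.
- roll_low: Bystander: a standing roll in brown wrapping paper, 80 mm in diameter, 95 mm high; origin under its centre.
- carton: Bystander: a small closed carton 70 x 110 x 45 mm; origin under its centre.
Things that resemble listed ones, but are neither listed nor needed, are in the scene too. Leave any brown or orange look-alike of the part that bears pin_long_mid alone. Leave any purple look-alike of the tray alone.

How it is judged:
On the way, in this order (a step that is already met when the one before it is completed fails the run):
1. the drawer has sprung fully out (120 mm or more) (value of joint drawer above 0.12 m), for 0.2 s.
2. with the drawer still out (100 mm or more), one of the two pins is snapped home in its own clips (value of joint drawer above 0.1 m and ((x of pin_long_mid in the frame of clip_left between -0.01 and 0.01 m and y of pin_long_mid in the frame of clip_left between -0.003 and 0.003 m and z of pin_long_mid in the frame of clip_left between -0.003 and 0.003 m and angle between the x axis of pin_long_mid and the x axis of clip_left, either way round below 0.07 rad) or (x of pin_short_mid in the frame of clip_right between -0.01 and 0.01 m and y of pin_short_mid in the frame of clip_right between -0.003 and 0.003 m and z of pin_short_mid in the frame of clip_right between -0.003 and 0.003 m and angle between the x axis of pin_short_mid and the x axis of clip_right, either way round below 0.07 rad))), for 0.2 s.
3. with the drawer still out (100 mm or more), both pins are snapped home in their own clips (value of joint drawer above 0.1 m and x of pin_long_mid in the frame of clip_left between -0.01 and 0.01 m and y of pin_long_mid in the frame of clip_left between -0.003 and 0.003 m and z of pin_long_mid in the frame of clip_left between -0.003 and 0.003 m and angle between the x axis of pin_long_mid and the x axis of clip_left, either way round below 0.07 rad and x of pin_short_mid in the frame of clip_right between -0.01 and 0.01 m and y of pin_short_mid in the frame of clip_right between -0.003 and 0.003 m and z of pin_short_mid in the frame of clip_right between -0.003 and 0.003 m and angle between the x axis of pin_short_mid and the x axis of clip_right, either way round below 0.07 rad), for 0.2 s.
At the end, for the whole second after the job is handed in: The drawer is shut and stays latched (within 3 mm). Long, medium and short pin are in the left, middle and right clips, fully home: middle within 3 mm in height and sideways and 10 mm (medium 15) lengthwise of the clips' point, within 0.07 rad of their direction (x of pin_long_mid in the frame of clip_left between -0.01 and 0.01 m and y of pin_long_mid in the frame of clip_left between -0.003 and 0.003 m and z of pin_long_mid in the frame of clip_left between -0.003 and 0.003 m and angle between the x axis of pin_long_mid and the x axis of clip_left, either way round below 0.07 rad and x of pin_short_mid in the frame of clip_right between -0.01 and 0.01 m and y of pin_short_mid in the frame of clip_right between -0.003 and 0.003 m and z of pin_short_mid in the frame of clip_right between -0.003 and 0.003 m and angle between the x axis of pin_short_mid and the x axis of clip_right, either way round below 0.07 rad and x of pin_medium_mid in the frame of clip_middle between -0.015 and 0.015 m and y of pin_medium_mid in the frame of clip_middle between -0.003 and 0.003 m and z of pin_medium_mid in the frame of clip_middle between -0.003 and 0.003 m and angle between the x axis of pin_medium_mid and the x axis of clip_middle, either way round below 0.07 rad and value of joint drawer between -0.003 and 0.003 m); the robot touches nothing.
It fails at once if the medium pin comes out of its clips (its middle more than 6 mm above home) (z of pin_medium_mid in the frame of clip_middle above 0.006 m).
It fails at once if a roll or the carton is tipped by more than 0.5 rad or shoved more than 30 mm (angle between any of roll_tall, roll_low, carton's own z axis and vertical above 0.5 rad or distance of any of roll_tall, roll_low, carton from where it was at the start of the episode above 0.03 m).
It also fails if it takes over 70 s, if anything falls off the work surface, if the arm or the gripper's body presses on something with over 40 N, if the wrist force passes 120 N, or if a joint passes its speed limit or range.

### The arm

A 6-joint arm with a two-finger parallel gripper is mounted at the origin on the work surface. World frame = base frame: x ahead of the robot, y to its left, z up, the work surface at z = 0. Lengths are in m, angles in rad, forces in N, time in s.
With the tool pointing down it reaches from about 0.225 to 0.875 m from the base axis. Payload 3.4 kg.
Tool frame: the origin (TCP) lies at the very end of the fingers, on their centre line; the grasp point (between the pads) lies 19 mm behind it; z points along the fingers, y is the direction in which the jaws open and shut (so a half turn about z gives the same grasp; the last joint's range is limited). The gripper opens to 85 mm and grips with 20 to 120 N. Pads are 22 mm wide; open, the fingers measure 114 mm over their backs; the gripper's body (76 mm by 85 mm) begins 54 mm behind the grasp point. The pads swing forward as they close: fully open they stand 13 mm farther back than shut.
Start: joints at [-1.241, 0.276, 1.505, -0, 1.361, -0.121], TCP at [0.251, -0.518, 0.231] pointing down, gripper open.
Joint ranges: [-2.89, 2.89], [-0.75, 2.08], [0.22, 2.7], [-1.18, 4.32], [0.11, 2.71], [-2.7, 2.7]. Speed limits (rad/s): [2.57, 2.57, 3.14, 3.14, 3.14, 3.14].

### API

Orientations are given as a unit quaternion [w, x, y, z].
In Python, from rig import manip gives the robot as it stands. The module is installed in compiled form; this text tells all that it offers.
- The arm moves only by the tool carry_out, never from a script. Its argument "moves" is one flat list of numbers, 5 for each row, row after row: the opening in per cent of the stroke, from 0 (shut) to 100 (fully open), then the shift along the world's x, y, z in cm, then the turn about the world's z in rad. A call has exactly 10 rows; each row shifts and turns the commanded pose from where the row before left it; what a row does not reach is not made up. A row lasts 1/10 s, in which the tool goes at most 50 mm and 8.59 degrees, less where a joint would pass 70% of its speed; a pose out of reach is approached as far as the arm can. A call is refused whole if a number of a shift passes 5 or a number of a turn 0.15, either way. A call with a gripper value outside its range is refused whole. The fingers move at their own pace and stop on an object; "squeeze" is the grip in N (left out, the last holds). Time passes only in rows, so rows that do not move let the fingers close, or fill a call up. It gives the time, the measured TCP pose, the force and the opening at its end, in the units of the state.
- manip.get_state(): the state, without advancing time (a new reading comes with each control period).
- manip.get_image(name): name is "side" or "top"; returns the picture (384x512x3 uint8, red, green, blue); there is no depth.
- manip.camera_info(name): a dict with "fov_y" (degrees; the focal length in pixels is half the picture's height over the tangent of half this angle, whatever the lens; pixels are square), "cx", "cy" (the principal point, pixels), "rvec" (rotation vector, rad) and "tvec" (3), from world to camera coordinates, as OpenCV has them. Camera axes: x right, y down, z forward; pixel columns grow to the right and rows downward; lengths in m; the calibration is good to about 2 mm. A picture is of the moment at which its call begins. camera_info takes no time and is no camera call.
- manip.sign_off(): hands the job in, once; it reports no verdict.
The state is a dict: "clock": time; "qpos": joint angles; "qd": joint speeds; "effort": joint torques, N m; "position": TCP position; "ee_rot": TCP orientation; "contact_force": force on the tool from outside, world axes, zero at the start; "moment": the same for the moment, N m; "width": finger opening in m.
Only numpy, scipy, OpenCV 4.12 (cv2) and the standard library are available. Lean on these libraries where they do the work, as an engineer would, in place of code of your own. Each camera call takes 0.05 s, during which the arm holds its last target. There are 200 camera calls.

## Working session

There is one attempt and no reset: what is moved stays moved. The work goes in short steps, Python scripts to look and compute and a tool call to move; the robot and the scene stay as the last step left them, time stands still between calls to the robot, and variables do not carry over. Pictures are saved under pics/ and viewed, about 8 in all and at most 12, crops included, and the job is handed in when it is done.

Besides the shell and the picture viewer there is one more tool, called in YAML: its name, and indented under it one key for each argument. carry_out: Moves the arm, as the interface text tells. Its arguments: {"type":"object","properties":{"moves":{"type":"array","items":{"type":"number"}},"squeeze":{"type":"number"}},"required":["moves"]}

```bash
mkdir -p pics; cat > h.py <<'E'
import numpy as np, cv2
from rig import manip
def cam(n):
    c=manip.camera_info(n); f=192/np.tan(np.radians(c['fov_y'])/2)
    K=np.array([[f,0,c['cx']],[0,f,c['cy']],[0,0,1.]])
    R=cv2.Rodrigues(np.array(c['rvec'],float))[0]; t=np.array(c['tvec'],float).ravel()
    return K,R,t
def ray(n,p):
    K,R,t=cam(n); d=R.T@np.linalg.solve(K,[p[0],p[1],1.]); return -R.T@t,d
def onz(n,p,z):
    o,d=ray(n,p); return o+d*(z-o[2])/d[2]
def proj(n,X):
    K,R,t=cam(n); x=K@(R@np.array(X,float)+t); return x[:2]/x[2]
def snap(n,name,crop=None,s=1):
    im=manip.get_image(n)
    cv2.imwrite(f'pics/{name}_raw.png',im[:,:,::-1])
    o=im if crop is None else im[crop[1]:crop[3],crop[0]:crop[2]]
    cv2.imwrite(f'pics/{name}.png',cv2.resize(o,None,fx=s,fy=s,interpolation=cv2.INTER_CUBIC)[:,:,::-1]); return im
E
python3 - <<'E'
from h import *
for n in('top','side'):
    snap(n,n+'0',None,1.5); print(n,manip.camera_info(n)); o,d=ray(n,(256,192)); print(o,d)
print(manip.get_state())
E
```

```text
top {'fov_y': 42.679021172749984, 'cx': 252.75491440942415, 'cy': 188.70997190473952, 'rvec': array([ 2.17603189, -2.12817637,  0.14970421]), 'tvec': array([-0.01112963,  0.56282643,  1.62865214])}
[0.33674927 0.00355998 1.6899682 ] [ 0.12919652 -0.00805438 -0.99163088]
side {'fov_y': 47.92850188237493, 'cx': 253.3997452929098, 'cy': 184.10692138317916, 'rvec': array([ 2.14548242, -0.411156  ,  0.1931004 ]), 'tvec': array([-0.50979183,  0.18244835,  1.59362372])}
[ 0.05501903 -1.31349725  1.05095649] [ 0.29030654  0.75700798 -0.58568862]
{'clock': 0.1, 'qpos': array([-1.24098933e+00,  2.76517411e-01,  1.50600125e+00,  9.17635238e-06,
        1.36073633e+00, -1.20966548e-01]), 'qd': array([-0.00073502, -0.00117232, -0.00258251,  0.00169949, -0.00025605,
        0.00051909]), 'effort': array([ 6.40956332e-04, -4.17700446e+01, -2.46405333e+01, -1.53075284e-04,
        5.80342719e-03,  1.28628551e-05]), 'position': array([ 0.25036391, -0.51709695,  0.23053652]), 'ee_rot': array([-8.27109275e-04,  9.74707620e-01,  2.23482357e-01, -8.21711202e-05]), 'contact_force': array([0.61282807, 0.39446634, 0.41503351]), 'moment': array([-0.01696661,  0.0171465 , -0.0329243 ]), 'width': 0.08559076364731037}
```

View pics/top0.png

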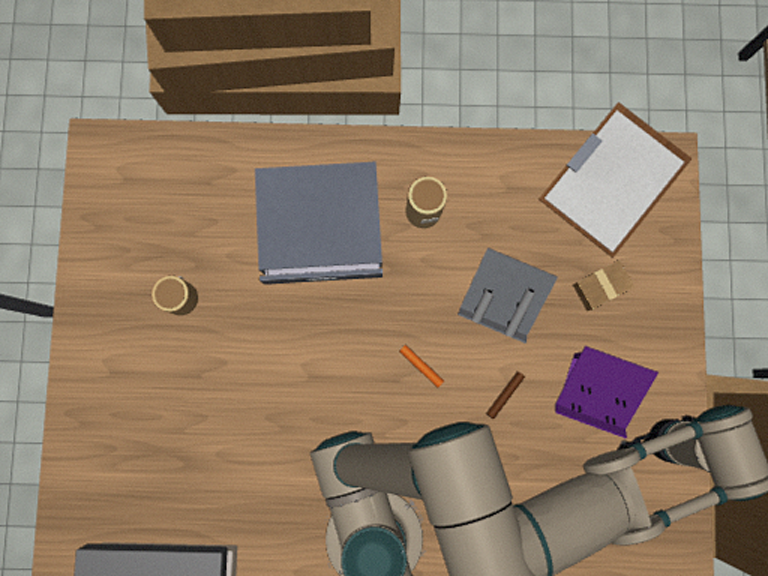

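View pics/side0.png

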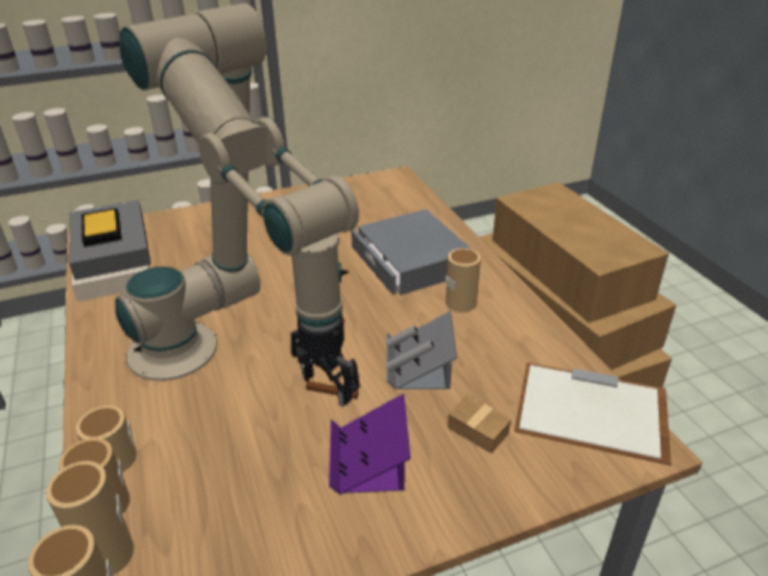

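The top view (1.5×) shows the unit at about (318,220) with its panel along row 270. The grey tray is at (507,295), with the short pin at left (482,305) and the long pin at right (520,313). The rolls are at (171,294) and (427,195), and the carton is at (602,285).

```bash
python3 - <<'E'
from h import *
im=cv2.imread('pics/top0_raw.png')
a=cv2.resize(im[100:195,160:265],None,fx=5,fy=5,interpolation=cv2.INTER_CUBIC)
b=cv2.resize(im[160:235,300:380],None,fx=5,fy=5,interpolation=cv2.INTER_CUBIC)
W=np.zeros((475,525+0,3),np.uint8)
cv2.imwrite('pics/tray.png',cv2.resize(im[160:235,300:380],None,fx=8,fy=8,interpolation=cv2.INTER_CUBIC))
hsv=cv2.cvtColor(im,cv2.COLOR_BGR2HSV)
print('px',hsv[140,210],hsv[180,210],hsv[190,340],hsv[205,347],hsv[203,322])
m=((hsv[...,0]>95)&(hsv[...,0]<130)&(hsv[...,1]>10)&(hsv[...,1]<90)).astype(np.uint8)*255
m[:, 380:]=0; m[250:]=0; m[:70]=0
n,l,s,c=cv2.connectedComponentsWithStats(m)
for i in range(1,n):
    if s[i,4]>300:
        ct=cv2.findContours((l==i).astype(np.uint8),0,2)[0][0]
        q=cv2.approxPolyDP(ct,4,True).reshape(-1,2); print(s[i],q.tolist())
        for p in q: print(p,onz('top',p,.076)[:2].round(4))
cv2.imwrite('pics/unit.png',a)
E
```

```text
px [113  28 117] [135  18 203] [120   7 109] [110   6 125] [ 45   8 134]
[ 170  108   85   81 5937] [[249, 108], [170, 113], [173, 179], [178, 183], [174, 187], [254, 184], [254, 179], [247, 179], [253, 177]]
[249 108] [0.8337 0.0202]
[170 113] [0.81   0.2871]
[173 179] [0.5844 0.267 ]
[178 183] [0.5713 0.2498]
[174 187] [0.5576 0.2625]
[254 184] [ 0.5736 -0.0023]
[254 179] [ 0.5904 -0.002 ]
[247 179] [0.5899 0.0213]
[253 177] [0.5971 0.0015]
[ 306  166   65   62 1524] [[325, 166], [306, 209], [314, 212], [307, 208], [315, 208], [325, 191], [331, 195], [323, 209], [328, 214], [319, 215], [336, 222], [332, 217], [337, 218], [353, 190], [357, 197], [344, 220], [349, 225], [341, 224], [350, 227], [370, 184]]
[325 166] [ 0.6397 -0.238 ]
[306 209] [ 0.4942 -0.1756]
[314 212] [ 0.4849 -0.202 ]
[307 208] [ 0.4976 -0.1789]
[315 208] [ 0.4982 -0.2053]
[325 191] [ 0.5555 -0.2381]
[331 195] [ 0.5426 -0.258 ]
[323 209] [ 0.4955 -0.2317]
[328 214] [ 0.4793 -0.2482]
[319 215] [ 0.4753 -0.2185]
[336 222] [ 0.4535 -0.2745]
[332 217] [ 0.4697 -0.2614]
[337 218] [ 0.4668 -0.2778]
[353 190] [ 0.561 -0.331]
[357 197] [ 0.5379 -0.3442]
[344 220] [ 0.4607 -0.3008]
[349 225] [ 0.4446 -0.3172]
[341 224] [ 0.4473 -0.2909]
[350 227] [ 0.4381 -0.3205]
[370 184] [ 0.5823 -0.3877]
```

View pics/tray.png

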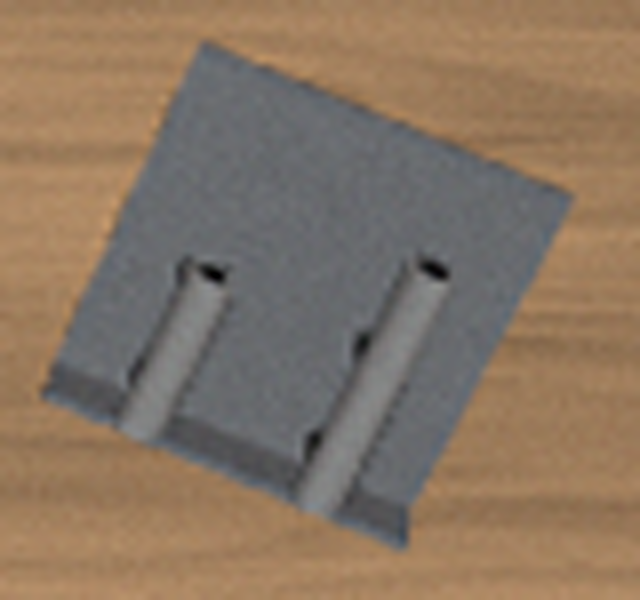

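View pics/unit.png

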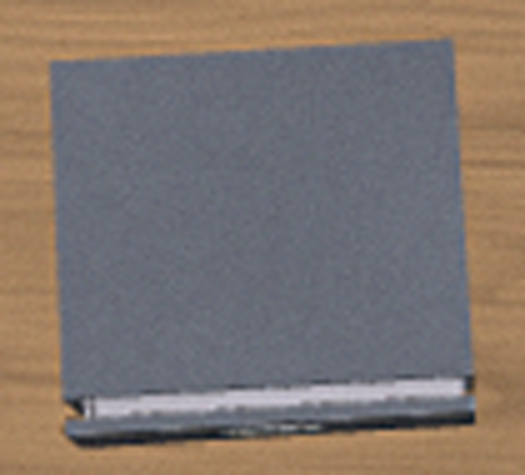

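```bash
cat >> h.py <<'E'
def rawp(p,o,s): return ((p[0]+.5)/s-.5+o[0],(p[1]+.5)/s-.5+o[1])
E
python3 - <<'E'
from h import *
P=[onz('top',rawp(p,(160,100),5),.076)[:2] for p in[(50,62),(452,40),(470,376),(64,400)]]
print('unit',np.round(P,4)); P=np.array(P)
print('w',np.linalg.norm(P[0]-P[1]),np.linalg.norm(P[3]-P[2]),'d',np.linalg.norm(P[0]-P[3]),np.linalg.norm(P[1]-P[2]))
yv=(P[0]-P[1]+P[3]-P[2]); xv=(P[0]-P[3]+P[1]-P[2]); print('yaw',np.arctan2(-yv[0],yv[1]),np.arctan2(xv[1],xv[0]))
print('panel',[onz('top',rawp(p,(160,100),5),.072)[:2].round(4) for p in[(70,432),(475,410)]])
T=[onz('top',rawp(p,(300,160),8),.1066)[:2] for p in[(203,40),(573,195)]]
T=np.array(T); d=T[0]-T[1]; print('tray hi',T.round(4),np.linalg.norm(d),'yaw',np.arctan2(-d[0],d[1]))
yw=np.arctan2(-d[0],d[1]); x=np.array([np.cos(yw),np.sin(yw)]); y=np.array([-x[1],x[0]])
o=T.mean(0)-x*.165*np.cos(np.radians(35)); print('origin',o)
c,s_=np.cos(np.radians(35)),np.sin(np.radians(35))
def ax(s,yy,n=.029): return np.r_[o+x*(s*c-n*s_)+y*yy,.012+s*s_+n*c]
def cp(X): q=proj('top',X); return ((q-[300,160]+.5)*8-.5).round(0)
for nm,L,yy in(('short',.08,.04),('long',.12,-.04)):
    print(nm,[ (s0,cp(ax(s0,yy)),cp(ax(s0+L,yy)),ax(s0+L/2,yy).round(4)) for s0 in(0,.006,.012)])
print('low corners',cp(ax(0,.0825,0)),cp(ax(0,-.0825,0)))
for p,h in(((171,294),.095),((427,195),.15),((602,285),.045)): print(onz('top',((p[0])/1.5,p[1]/1.5),h).round(3))
E
```

```text
unit [[ 8.134e-01  2.886e-01]
 [ 8.351e-01  1.690e-02]
 [ 6.046e-01 -4.000e-04]
 [ 5.823e-01  2.689e-01]]
w 0.2725567822794276 0.2701513383164484 d 0.23196673264484716 0.23122373144210714
yaw 0.0810972740197132 0.079737120453906
panel [array([0.5615, 0.2646]), array([ 0.5824, -0.0042])]
tray hi [[ 0.6387 -0.2332]
 [ 0.578  -0.3841]] 0.16271646163000406 yaw -0.3826697411234429
origin [ 0.48298111 -0.25819029]
short [(0, array([134., 434.]), array([208., 279.]), array([ 0.5129, -0.2271,  0.0587])), (0.006, array([139., 423.]), array([214., 267.]), array([ 0.5174, -0.2289,  0.0621])), (0.012, array([145., 411.]), array([220., 255.]), array([ 0.522 , -0.2308,  0.0656]))]
long [(0, array([310., 509.]), array([429., 276.]), array([ 0.4982, -0.3074,  0.0702])), (0.006, array([315., 498.]), array([436., 264.]), array([ 0.5028, -0.3093,  0.0736])), (0.012, array([321., 486.]), array([442., 251.]), array([ 0.5073, -0.3111,  0.0771]))]
low corners [ 49. 365.] [407. 516.]
[0.521 0.454 0.095]
[ 0.741 -0.097  0.15 ]
[ 0.569 -0.501  0.045]
```

carry_out:
  moves: [0, 2.8, 5, 0, -0.037, 0, 2.8, 5, 0, -0.037, 0, 2.8, 5, 0, -0.037, 0, 2.8, 5, 0, -0.037, 0, 2.8, 5, 0, -0.037, 0, 2.8, 5, 0, -0.037, 0, 2.8, 5, 0, -0.037, 0, 2.8, 5, 0, -0.037, 0, 2.8, 5, 0, -0.037, 0, 2.8, 5, 0, -0.037]
  squeeze: 30

```text
clock: 1.1
position: [0.4952, -0.0793, 0.2311]
ee_rot: [0.0, 0.999, 0.04, -0.0]
contact_force: [0.8, -1.0, 0.1]
width: -0.0003
```

carry_out:
  moves: [0, 0, 4.8, 0, 0, 0, 0, 4.8, 0, 0, 0, 0, 5, 0, 0, 0, 0, 0, -4, 0, 0, 0, 0, -4, 0, 0, 0, 0, -4, 0, 0, 0, 0, -4, 0, 0, 0, 0, -3.6, 0, 0, 0, 0, 0, 0, 0, 0, 0, 0, 0]

```text
clock: 2.1
position: [0.4947, 0.0647, 0.0353]
ee_rot: [0.0, 0.999, 0.04, -0.001]
contact_force: [0.1, -0.6, 0.2]
width: 0.0002
```

carry_out:
  moves: [0, 0, 3.2, 0, 0, 0, 0, 3.2, 0, 0, 0, 3, 0.2, 0, 0, 0, 0.5, 0, 0, 0, 0, 0.5, 0, 0, 0, 0, 0.5, 0, 0, 0, 0, 0.5, 0, 0, 0, 0, 0.4, 0, 0, 0, 0, 0.4, 0, 0, 0, 0, 0, 0, 0, 0]

```text
clock: 3.1
position: [0.5534, 0.1305, 0.0353]
ee_rot: [0.0, 0.999, 0.04, 0.0]
contact_force: [-0.4, -0.1, -0.1]
width: -0.0001
```

carry_out:
  moves: [0, 0.2, 0, 0, 0, 0, 0.2, 0, 0, 0, 0, 0.2, 0, 0, 0, 0, 0.2, 0, 0, 0, 0, 0.1, 0, 0, 0, 0, 0.1, 0, 0, 0, 0, 0, 0, 0, 0, 0, 0, 0, 0, 0, 0, 0, 0, 0, 0, 0, 0, 0, 0, 0]

```text
clock: 4.1
position: [0.5606, 0.1308, 0.0351]
ee_rot: [-0.0, 0.999, 0.04, -0.002]
contact_force: [-4.7, -0.1, 3.7]
width: 0.0001
```

carry_out:
  moves: [0, 0.1, 0, 0, 0, 0, 0.1, 0, 0, 0, 0, 0.1, 0, 0, 0, 0, 0.1, 0, 0, 0, 0, 0.1, 0, 0, 0, 0, 0.1, 0, 0, 0, 0, 0, 0, 0, 0, 0, 0, 0, 0, 0, 0, 0, 0, 0, 0, 0, 0, 0, 0, 0]

```text
clock: 5.1
position: [0.5665, 0.1313, 0.0351]
ee_rot: [-0.0, 0.999, 0.04, -0.002]
contact_force: [-5.7, 1.6, 3.2]
width: -0.0
```

carry_out:
  moves: [0, 0.1, 0, 0, 0, 0, 0.1, 0, 0, 0, 0, 0.05, 0, 0, 0, 0, 0, 0, 0, 0, 0, -5, 0, 0, 0, 0, -5, 0, 0, 0, 0, -5, 0, 0, 0, 0, -5, 0, 0, 0, 0, 0, 0, 5, 0, 0, 0, 0, 5, 0]

```text
clock: 6.1
position: [0.3652, 0.1299, 0.1336]
ee_rot: [0.001, 0.999, 0.041, -0.004]
contact_force: [4.1, 0.3, 0.5]
width: 0.0001
```

```bash
python3 - <<'E'
from h import *
im=snap('top','t1',(150,90,270,250),4); print(manip.get_state()['position'])
E
```

```text
[0.37438544 0.13140385 0.14280435]
```

View pics/t1.png

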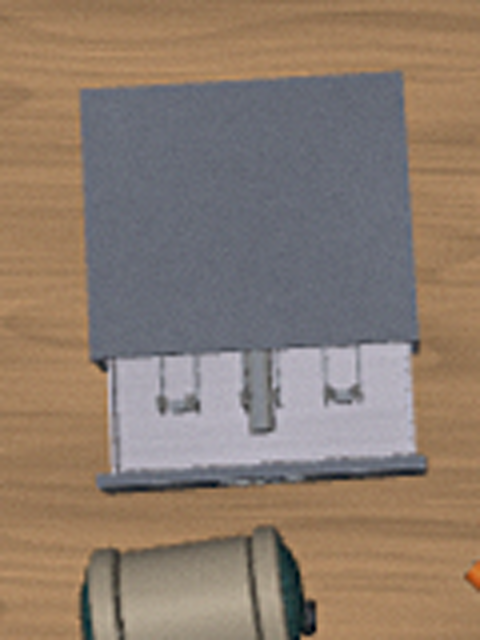

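The drawer has sprung out, with the medium pin seated and the left and right clips empty. I'll go above the long pin next.

carry_out:
  moves: [70, 1.2, -4.2, 0.5, -0.0463, 70, 1.2, -4.2, 0.5, -0.0463, 70, 1.2, -4.2, 0.5, -0.0463, 70, 1.2, -4.2, 0.5, -0.0463, 70, 1.2, -4.2, 0.5, -0.0463, 70, 1.2, -4.2, 0.5, -0.0463, 70, 1.2, -4.2, 0.5, -0.0463, 70, 1.2, -4.2, 0.5, -0.0463, 70, 1.2, -4.2, 0.5, -0.0463, 70, 0, 0, 0, -0.0463]

```text
clock: 7.15
position: [0.4825, -0.2542, 0.1812]
ee_rot: [0.003, 0.981, -0.193, 0.003]
contact_force: [-0.6, 1.0, 0.2]
width: 0.0599
```

carry_out:
  moves: [70, 0.9, -2.7, 0, 0, 70, 0.9, -2.7, 0, 0, 70, 0, 0, 0, 0, 70, 0, 0, -2, 0, 70, 0, 0, -2, 0, 70, 0, 0, -1, 0, 70, 0, 0, 0, 0, 70, 0, 0, 0, 0, 70, 0, 0, 0, 0, 70, 0, 0, 0, 0]

```text
clock: 8.15
position: [0.4979, -0.3017, 0.1314]
ee_rot: [0.001, 0.982, -0.19, 0.001]
contact_force: [0.4, -0.7, -0.4]
width: 0.0596
```

```bash
python3 - <<'E'
from h import *
im=snap('side','s1',(235,200,325,270),8)
st=manip.get_state(); print(st['position'])
# predicted pin ends in crop
o=np.array([0.48298111,-0.25819029]);yw=-.3827
x=np.array([np.cos(yw),np.sin(yw)]); y=np.array([-x[1],x[0]]);c,s_=np.cos(np.radians(35)),np.sin(np.radians(35))
def ax(s,yy,n=.029): return np.r_[o+x*(s*c-n*s_)+y*yy,.012+s*s_+n*c]
cp=lambda X:((proj('side',X)-[235,200]+.5)*8-.5).round()
for L,yy in((.08,.04),(.12,-.04)): print(cp(ax(.003,yy)),cp(ax(.003+L,yy)))
print('tray hi',cp(ax(.165,.0825,0)),cp(ax(.165,-.0825,0)),cp(ax(0,-.0825,0)))
E
```

```text
[ 0.49778486 -0.30160477  0.13121361]
[194. 233.] [343. 152.]
[194. 355.] [429. 232.]
tray hi [529.  50.] [560. 299.] [228. 468.]
```

View pics/s1.png

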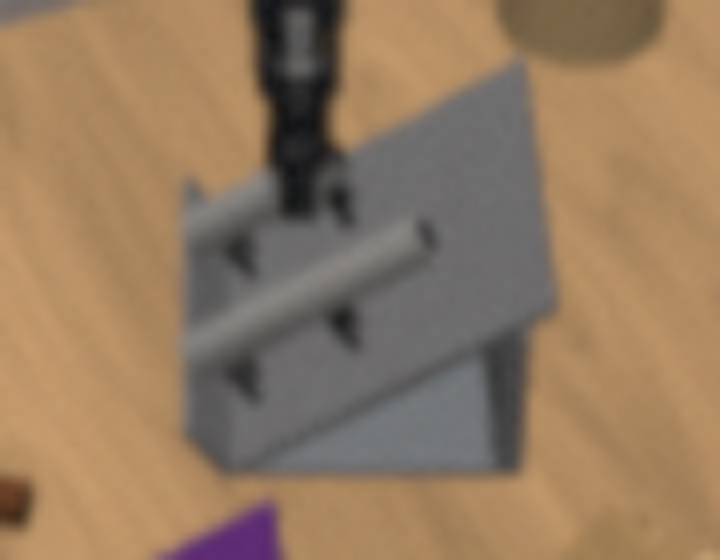

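carry_out:
  moves: [70, 0.3, -0.6, 0, 0, 70, 0, 0, -2.5, 0, 70, 0, 0, -2.5, 0, 70, 0, 0, -2.3, 0, 70, 0, 0, 0, 0, 0, 0, 0, 0, 0, 0, 0, 0, 0, 0, 0, 0, 0, 0, 0, 0, 0, 0, 0, 0, 0, 0, 0, 0, 0]
  squeeze: 40

```text
clock: 9.2
position: [0.5007, -0.3101, 0.0593]
ee_rot: [0.003, 0.982, -0.189, 0.001]
contact_force: [-2.3, -4.5, 0.7]
width: 0.0206
```

carry_out:
  moves: [0, 0, 0, 2.5, 0, 0, 0, 0, 4, 0, 0, 0, 0, 4, 0, 0, 0.7, 3.7, 0, 0.077, 0, 0.7, 3.7, 0, 0.077, 0, 0.7, 3.7, 0, 0.077, 0, 0.7, 3.7, 0, 0.077, 0, 0.7, 3.7, 0, 0.077, 0, 0.7, 3.7, 0, 0.077, 0, 0, 0, 0, 0]

```text
clock: 10.2
position: [0.5426, -0.0808, 0.1632]
ee_rot: [-0.001, 0.999, 0.043, 0.001]
contact_force: [0.6, -1.0, -2.1]
width: 0.0206
```

```bash
python3 - <<'E'
from h import *
print(manip.get_state()['position'])
im=snap('side','s2',(215,110,325,200),6)
im=snap('top','t2',(140,90,290,250),3)
a=cv2.imread('pics/s2.png');b=cv2.imread('pics/t2.png')
print(a.shape,b.shape)
W=np.zeros((540,660+0,3),np.uint8)
cv2.imwrite('pics/s2t2.png',np.hstack([cv2.resize(a,(440,360)),cv2.resize(b,(338,360))]))
E
```

```text
[ 0.54262932 -0.08076014  0.16320482]
(540, 660, 3) (480, 450, 3)
```

View pics/s2t2.png

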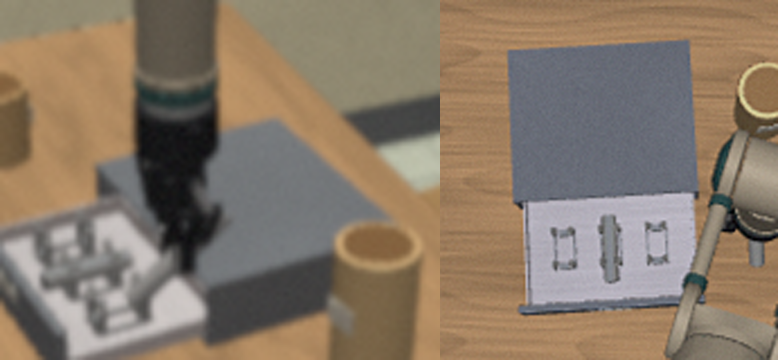

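carry_out:
  moves: [0, 0, 0, -4, 0, 0, 0, 0, -4, 0, 0, 0, 0, -4, 0, 0, 0, 0, -0.6, 0, 0, 0, 0, -0.6, 0, 0, 0, 0, -0.6, 0, 0, 0, 0, -0.5, 0, 0, 0, 0, -0.5, 0, 0, 0, 0, -0.5, 0, 0, 0, 0, 0, 0]
  squeeze: 30

```text
clock: 11.3
position: [0.5498, -0.0874, 0.0139]
ee_rot: [0.002, 0.999, 0.04, 0.008]
contact_force: [3.8, -0.5, 5.2]
width: 0.0207
```

```bash
python3 - <<'E'
from h import *
for p in((565,248),(611,248),(656,243)): print(onz('top',((p[0]-440)/2.2533+140,p[1]/2.25+90),.045).round(4))
b=cv2.imread('pics/t2_raw.png')
cv2.imwrite('pics/t2b.png',cv2.resize(b[170:235,170:265],None,fx=8,fy=8,interpolation=cv2.INTER_CUBIC))
O=np.array([.5935,.134]);a=.0805;x=np.array([np.cos(a),np.sin(a)]);y=np.array([-x[1],x[0]])
cp=lambda X:((proj('top',X)-[170,170]+.5)*8-.5).round()
for yy in(.07,0,-.07):
  c=O-x*.068+y*yy; print(c.round(4),[cp(np.r_[c+x*d,.037]) for d in(-.05,0,.05)],'clip tops',[cp(np.r_[c+x*d+y*e,.058]) for d in(-.025,.025) for e in (-.014,.014)])
print('panel top',[cp(np.r_[O-x*.164+y*e,.072]) for e in(.137,-.137)])
E
```

```text
[0.5186 0.1933 0.045 ]
[0.5201 0.1246 0.045 ]
[0.5292 0.0576 0.045 ]
[0.5201 0.1983] [array([203., 361.]), array([198., 244.]), array([193., 127.])] clip tops [array([228., 295.]), array([161., 299.]), array([223., 177.]), array([156., 181.])]
[0.5257 0.1285] [array([369., 352.]), array([363., 234.]), array([357., 117.])] clip tops [array([396., 286.]), array([329., 290.]), array([390., 167.]), array([323., 171.])]
[0.5313 0.0588] [array([535., 342.]), array([528., 225.]), array([522., 108.])] clip tops [array([564., 276.]), array([497., 280.]), array([557., 158.]), array([490., 161.])]
panel top [array([ 35., 475.]), array([701., 437.])]
```

View pics/t2b.png

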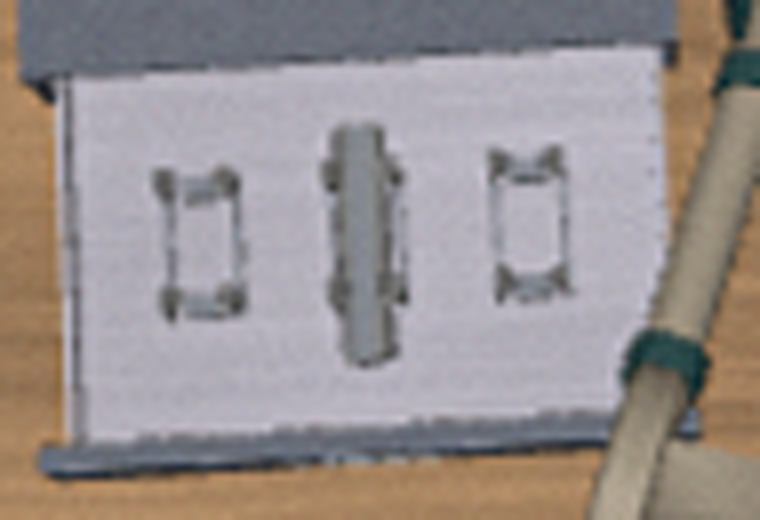

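carry_out:
  moves: [0, 0, 0, -0.3, 0, 0, 0, 0, -0.3, 0, 0, 0, 0, -0.2, 0, 0, 0, 0, -0.2, 0, 0, 0, 0, -0.1, 0, 0, 0, 0, -0.1, 0, 0, 0, 0, 0, 0, 0, 0, 0, 0, 0, 0, 0, 0, 0, 0, 0, 0, 0, 0, 0]

```text
clock: 12.3
position: [0.5466, -0.0868, 0.0003]
ee_rot: [0.002, 0.999, 0.04, 0.005]
contact_force: [4.1, -0.6, 10.1]
width: 0.0207
```

carry_out:
  moves: [0, 0, 0, 4, 0, 0, 0, 0, 4, 0, 0, 0, 0, 4, 0, 0, -0.4, 4, 0, 0, 0, -0.4, 4, 0, 0, 0, -0.4, 4, 0, 0, 0, -0.4, 4, 0, 0, 0, -0.4, 4, 0, 0, 0, -0.4, 4, 0, 0, 0, -0.4, 4, 0, 0]
  squeeze: 50

```text
clock: 13.3
position: [0.5119, 0.1954, 0.1166]
ee_rot: [0.001, 0.999, 0.04, -0.002]
contact_force: [-0.3, 0.6, -2.1]
width: 0.0205
```

```bash
python3 - <<'E'
from h import *
im=snap('side','s3',(190,120,330,225),5.5)
im=snap('top','t3',(150,150,270,250),4)
st=manip.get_state(); print(st['position'],st['ee_rot'],st['contact_force'])
P=st['position']
a=.0805;x=np.array([np.cos(a),np.sin(a),0])
for z in (.013,.019):
  c=P+[0,0,z]
  print([((proj('side',c+x*d)-[190,120]+.5)*5.5-.5).round() for d in(-.06,0,.06)],[((proj('top',c+x*d)-[150,150]+.5)*4-.5).round() for d in(-.06,0,.06)])
E
```

```text
[0.51169025 0.19855227 0.1166686 ] [-7.74642575e-04  9.99112353e-01  4.20756592e-02 -1.88265332e-03] [-1.0038282  -0.65059284 -2.00565764]
[array([139., 190.]), array([212., 171.]), array([283., 153.])] [array([168., 274.]), array([165., 199.]), array([162., 125.])]
[array([138., 183.]), array([211., 164.]), array([283., 146.])] [array([167., 273.]), array([164., 198.]), array([161., 124.])]
```

View pics/s3.png

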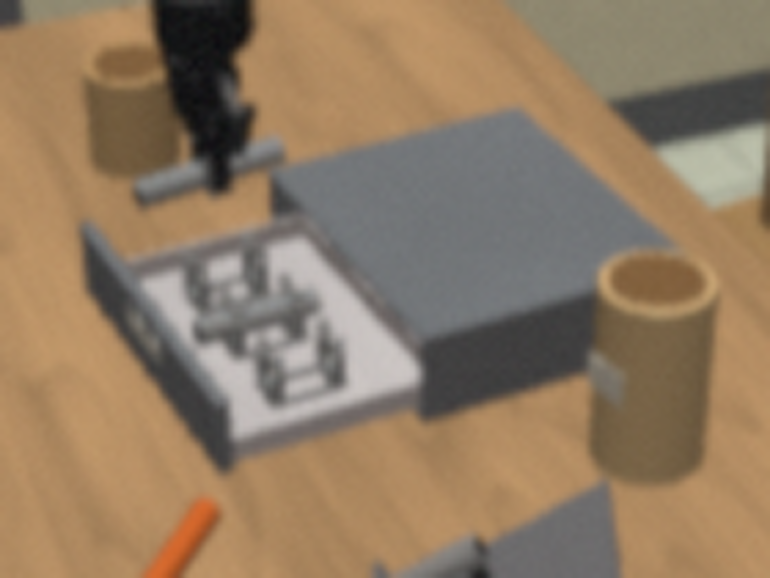

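carry_out:
  moves: [0, 0.5, -0.2, 0, 0, 0, 0, 0, -2, 0, 0, 0, 0, -2, 0, 0, 0, 0, -1.5, 0, 0, 0, 0, 0, 0, 0, 0, 0, 0, 0, 0, 0, 0, 0, 0, 0, 0, 0, 0, 0, 0, 0, 0, 0, 0, 0, 0, 0, 0, 0]

```text
clock: 14.4
position: [0.5195, 0.1927, 0.0628]
ee_rot: [-0.0, 0.999, 0.04, 0.0]
contact_force: [-1.3, -0.3, -2.0]
width: 0.0205
```

```bash
python3 - <<'E'
from h import *
im=snap('top','t4',(170,165,270,240),7)
st=manip.get_state(); P=st['position'];print(P,st['contact_force'])
O=np.array([.5935,.134]);a=.0805;x=np.array([np.cos(a),np.sin(a)]);y=np.array([-x[1],x[0]])
cp=lambda X:((proj('top',X)-[170,165]+.5)*7-.5).round()
print('held',[cp(np.r_[P[:2]+x*d,P[2]+.013+.011]) for d in(-.06,0,.06)])
for yy in(.07,0,-.07):
  c=O-x*.0695+y*(yy-.0012); print(c.round(4),'pin top',[cp(np.r_[c+x*d,.048]) for d in(-.05,.05)],'tops',[cp(np.r_[c+x*d,.058]) for d in(-.025,.025)])
E
```

```text
[0.51946592 0.19275402 0.0626998 ] [-1.12965242 -0.32616474 -3.03930399]
held [array([178., 365.]), array([173., 238.]), array([167., 111.])]
[0.5187 0.197 ] pin top [array([177., 352.]), array([169., 146.])] tops [array([173., 298.]), array([168., 194.])]
[0.5243 0.1272] pin top [array([324., 344.]), array([314., 137.])] tops [array([320., 290.]), array([315., 186.])]
[0.53   0.0574] pin top [array([470., 335.]), array([459., 129.])] tops [array([466., 281.]), array([461., 177.])]
```

View pics/t4.png

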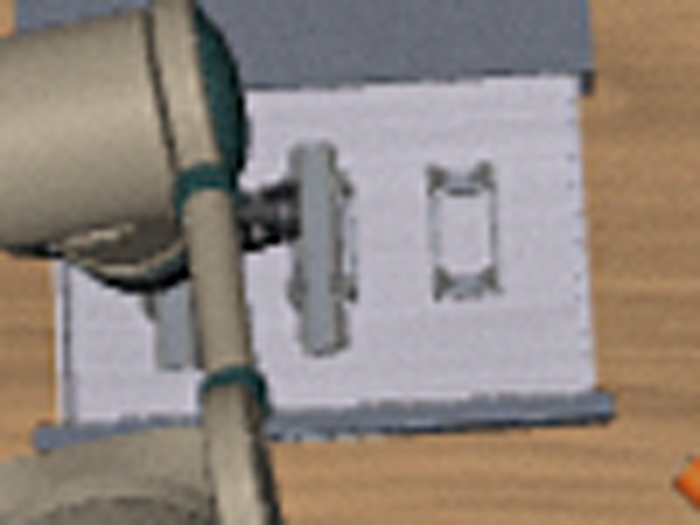

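carry_out:
  moves: [0, -0.2, 0.35, 0, 0, 0, 0, 0, 0, 0, 0, 0, 0, -1, 0, 0, 0, 0, -0.8, 0, 0, 0, 0, -0.4, 0, 0, 0, 0, -0.4, 0, 0, 0, 0, -0.4, 0, 0, 0, 0, -0.4, 0, 0, 0, 0, 0, 0, 0, 0, 0, 0, 0]
  squeeze: 80

```text
clock: 15.45
position: [0.5176, 0.1962, 0.0273]
ee_rot: [0.0, 0.999, 0.04, -0.0]
contact_force: [3.0, 1.7, -7.4]
width: 0.0196
```

carry_out:
  moves: [0, 0, 0, -0.2, 0, 0, 0, 0, -0.2, 0, 0, 0, 0, -0.2, 0, 0, 0, 0, 0, 0, 0, 0, 0, 0, 0, 0, 0, 0, 0, 0, 0, 0, 0, 0, 0, 0, 0, 0, 0, 0, 0, 0, 0, 0, 0, 0, 0, 0, 0, 0]

```text
clock: 16.45
position: [0.5182, 0.1963, 0.0239]
ee_rot: [-0.0, 0.999, 0.04, 0.001]
contact_force: [1.9, 1.0, 6.8]
width: 0.0196
```

carry_out:
  moves: [0, 0, 0, -0.2, 0, 0, 0, 0, -0.1, 0, 0, 0, 0, 0, 0, 0, 0, 0, 0, 0, 55, 0, 0, 0, 0, 55, 0, 0, 0, 0, 55, 0, 0, 0, 0, 55, 0, 0, 0, 0, 55, 0, 0, 0, 0, 55, 0, 0, 0, 0]

```text
clock: 17.45
position: [0.5171, 0.1961, 0.019]
ee_rot: [0.0, 0.999, 0.04, -0.0]
contact_force: [-1.3, -0.0, -0.1]
width: 0.0469
```

carry_out:
  moves: [55, 0, 0, 3, 0, 55, 0, 0, 4, 0, 55, 0, 0, 4, 0, 55, 0, 0, 4, 0, 70, 0, -4, 0, -0.07, 70, 0, -4, 0, -0.07, 70, 0, -4, 0, -0.07, 70, 0, -4, 0, -0.07, 70, 0, -4, 0, -0.07, 70, 0, -4, 0, -0.07]

```text
clock: 18.45
position: [0.517, -0.0453, 0.1693]
ee_rot: [0.0, 0.985, -0.171, -0.0]
contact_force: [1.1, 0.4, -0.3]
width: 0.0602
```

```bash
python3 - <<'E'
from h import *
im=snap('top','t5',(170,165,270,240),7)
st=manip.get_state(); P=st['position'];print(P,st['contact_force'])
O=np.array([.5935,.134]);a=.0805;x=np.array([np.cos(a),np.sin(a)]);y=np.array([-x[1],x[0]])
im=im[:,:,::-1].copy(); hsv=cv2.cvtColor(im,cv2.COLOR_BGR2HSV)
print(hsv[200,196],hsv[200,215],hsv[214,205])
# row profiles of brightness
for r in(190,200,210,215): print(r,hsv[r,180:245,2].tolist())
for c in(195,216): print(c,hsv[165:230,c,2].tolist())
E
```

```text
[ 0.51754095 -0.05161141  0.16930682] [-0.12692182 -4.85446017  0.037939  ]
[113   8 127] [111  24 147] [130  16 188]
190 [194, 188, 187, 187, 185, 187, 188, 183, 188, 190, 200, 140, 128, 139, 143, 134, 116, 103, 166, 189, 189, 185, 180, 182, 181, 182, 187, 185, 184, 189, 133, 95, 95, 135, 144, 145, 132, 123, 114, 143, 190, 195, 192, 194, 193, 194, 195, 189, 193, 198, 187, 124, 90, 108, 140, 151, 151, 115, 97, 108, 156, 194, 202, 177, 94]
200 [171, 185, 180, 179, 181, 176, 176, 180, 182, 186, 174, 119, 120, 133, 143, 143, 127, 80, 178, 152, 149, 179, 186, 184, 185, 181, 184, 191, 187, 189, 193, 158, 122, 129, 140, 147, 144, 117, 91, 160, 161, 183, 188, 189, 186, 188, 188, 189, 190, 190, 192, 168, 160, 185, 191, 188, 191, 186, 189, 195, 152, 192, 141, 126, 146]
210 [165, 187, 183, 179, 184, 180, 186, 180, 180, 187, 188, 156, 128, 141, 141, 139, 129, 104, 106, 182, 196, 190, 189, 194, 192, 190, 187, 196, 192, 192, 192, 203, 163, 121, 134, 148, 137, 135, 97, 132, 190, 194, 189, 190, 190, 190, 188, 188, 185, 186, 185, 184, 186, 183, 183, 184, 184, 183, 187, 171, 127, 139, 153, 155, 152]

[... 284 characters left out ...]
90, 198, 136, 123, 145, 155, 153, 150, 143]
195 [122, 123, 117, 123, 123, 117, 119, 117, 118, 118, 117, 117, 117, 110, 174, 193, 186, 190, 137, 125, 133, 134, 134, 138, 136, 134, 140, 137, 137, 138, 140, 139, 141, 135, 141, 143, 141, 143, 138, 141, 140, 136, 141, 146, 145, 139, 145, 146, 136, 144, 143, 144, 150, 72, 175, 187, 193, 188, 193, 151, 114, 118, 141, 65, 126]
216 [116, 117, 120, 123, 113, 121, 119, 122, 118, 122, 119, 117, 125, 189, 192, 186, 189, 185, 189, 196, 143, 128, 130, 132, 135, 132, 136, 136, 136, 137, 139, 141, 136, 137, 141, 144, 142, 140, 139, 140, 144, 144, 141, 139, 136, 137, 139, 141, 142, 128, 122, 184, 189, 184, 190, 193, 192, 194, 142, 116, 117, 95, 118, 164, 164]
```

carry_out:
  moves: [70, 0, -3.5, 0, -0.008, 70, 0, -3.5, 0, -0.008, 70, 0, -3.5, 0, -0.008, 70, 0, -3.5, 0, -0.008, 70, 0, -3.4, 0, -0.007, 70, 0, 0, -2, 0, 70, 0, 0, -2, 0, 70, 0, 0, 0, 0, 70, 0, 0, 0, 0, 70, 0, 0, 0, 0]

```text
clock: 19.5
position: [0.518, -0.2179, 0.1303]
ee_rot: [0.0, 0.982, -0.188, 0.001]
contact_force: [0.7, -0.8, 0.8]
width: 0.0598
```

carry_out:
  moves: [70, -0.35, -1.2, 0, 0, 70, 0, 0, -2.5, 0, 70, 0, 0, -2.5, 0, 70, 0, 0, -2.3, 0, 70, 0, 0, -1, 0, 70, 0, 0, 0, 0, 0, 0, 0, 0, 0, 0, 0, 0, 0, 0, 0, 0, 0, 0, 0, 0, 0, 0, 0, 0]
  squeeze: 40

```text
clock: 20.5
position: [0.515, -0.2301, 0.0477]
ee_rot: [0.0, 0.982, -0.189, 0.001]
contact_force: [0.3, 1.2, 5.4]
width: 0.0207
```

carry_out:
  moves: [0, 0, 0, 2.5, 0, 0, 0, 0, 4, 0, 0, 0, 0, 4, 0, 0, 0.5, 2.4, 0, 0.077, 0, 0.5, 2.4, 0, 0.077, 0, 0.5, 2.4, 0, 0.077, 0, 0.5, 2.4, 0, 0.077, 0, 0.5, 2.4, 0, 0.077, 0, 0.5, 2.4, 0, 0.077, 0, 0, 0, 0, 0]

```text
clock: 21.5
position: [0.5436, -0.0831, 0.1512]
ee_rot: [-0.001, 0.999, 0.043, -0.0]
contact_force: [-0.2, -0.5, -1.2]
width: 0.0206
```

carry_out:
  moves: [0, 0, 0, -4, 0, 0, 0, 0, -4, 0, 0, 0, 0, -4, 0, 0, 0, 0, -0.5, 0, 0, 0, 0, -0.5, 0, 0, 0, 0, -0.3, 0, 0, 0, 0, -0.3, 0, 0, 0, 0, -0.3, 0, 0, 0, 0, 0, 0, 0, 0, 0, 0, 0]
  squeeze: 30

```text
clock: 22.5
position: [0.548, -0.0865, 0.0163]
ee_rot: [0.001, 0.999, 0.041, 0.005]
contact_force: [1.5, 2.1, 9.0]
width: 0.021
```

carry_out:
  moves: [0, 0, 0, -0.2, 0, 0, 0, 0, -0.2, 0, 0, 0, 0, -0.2, 0, 0, 0, 0, -0.2, 0, 0, 0, 0, -0.2, 0, 0, 0, 0, -0.2, 0, 0, 0, 0, -0.2, 0, 0, 0, 0, 0, 0, 0, 0, 0, 0, 0, 0, 0, 0, 0, 0]

```text
clock: 23.5
position: [0.5541, -0.0872, 0.0044]
ee_rot: [0.002, 0.999, 0.04, 0.011]
contact_force: [8.0, 3.8, 11.7]
width: 0.0207
```

carry_out:
  moves: [0, 0.4, 0, 0, 0, 0, 0.4, 0, 0, 0, 0, 0.2, 0, -0.1, 0, 0, 0, 0, -0.1, 0, 0, 0, 0, -0.1, 0, 0, 0, 0, -0.1, 0, 0, 0, 0, 0, 0, 0, 0, 0, 0, 0, 0, 0, 0, 0, 0, 0, 0, 0, 0, 0]

```text
clock: 24.5
position: [0.5565, -0.0867, 0.0002]
ee_rot: [0.001, 0.999, 0.041, 0.004]
contact_force: [-5.1, 1.6, 23.7]
width: 0.0206
```

carry_out:
  moves: [0, 0, 0, 3, 0, 0, 0, 0, 4.5, 0, 0, 0, 0, 4.5, 0, 0, -0.6, 3.6, 0, 0, 0, -0.6, 3.6, 0, 0, 0, -0.6, 3.6, 0, 0, 0, -0.6, 3.6, 0, 0, 0, 0, 0, 0, 0, 0, 0, 0, 0, 0, 0, 0, 0, 0, 0]
  squeeze: 50

```text
clock: 25.5
position: [0.5308, 0.0574, 0.1154]
ee_rot: [0.0, 0.999, 0.041, 0.001]
contact_force: [0.1, 0.3, -0.9]
width: 0.0204
```

```bash
python3 - <<'E'
from h import *
im=snap('side','s4',(190,120,330,225),5.5)
st=manip.get_state(); P=st['position'];print(P,st['ee_rot'],st['contact_force'])
a=.0805;x=np.array([np.cos(a),np.sin(a),0])
c=P+[0,0,.013]
print([((proj('side',c+x*d)-[190,120]+.5)*5.5-.5).round() for d in(-.04,0,.04)])
E
```

```text
[0.53063978 0.0571328  0.11511096] [3.84337472e-04 9.99161494e-01 4.09304602e-02 9.27089661e-04] [-0.73183593 -1.05708187 -1.62694692]
[array([248., 273.]), array([299., 259.]), array([348., 246.])]
```

View pics/s4.png

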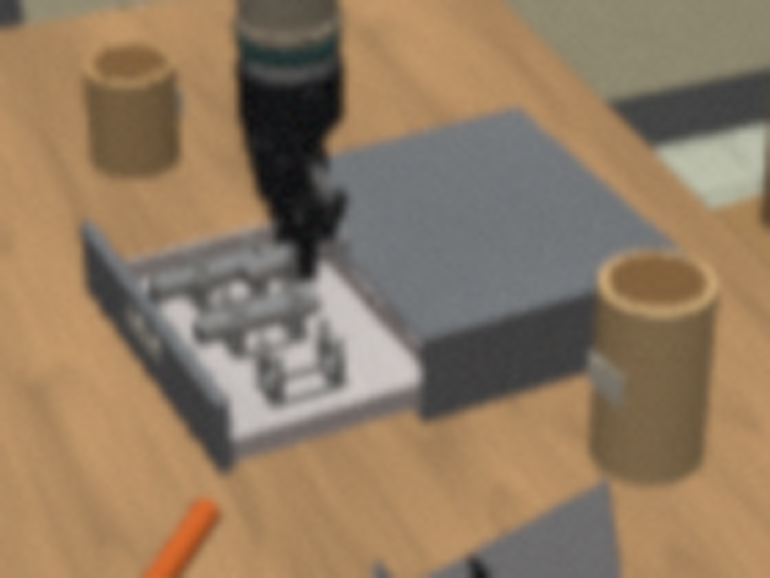

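```bash
python3 - <<'E'
from h import *
im=manip.get_image('top')[:,:,::-1]; cv2.imwrite('pics/t6_raw.png',im)
s=cv2.imread('pics/s4_raw.png')
P=manip.get_state()['position']; a=.0805;x=np.array([np.cos(a),np.sin(a),0]); c=P+[0,0,.013]
A=s[150:190,212:268]; B=im[175:215,215:265]
print('side',[((proj('side',c+x*d)-[212,150]+.5)*7-.5).round() for d in(-.04,0,.04)],'top',[((proj('top',c+x*d+[0,0,.011])-[215,175]+.5)*7-.5+[392,0]).round() for d in(-.04,0,.04)])
r=lambda q:cv2.resize(q,None,fx=7,fy=7,interpolation=cv2.INTER_CUBIC)
cv2.imwrite('pics/c6.png',np.hstack([r(A),r(B)]))
E
```

```text
side [array([161., 138.]), array([226., 121.]), array([289., 104.])] top [array([541., 225.]), array([536., 137.]), array([531.,  50.])]
```

View pics/c6.png

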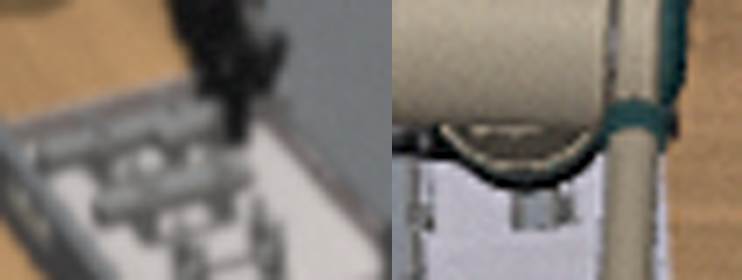

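carry_out:
  moves: [0, 0, -0.1, -2, 0, 0, 0, 0, -2, 0, 0, 0, 0, -1.5, 0, 0, 0, 0, -1, 0, 0, 0, 0, -0.7, 0, 0, 0, 0, -0.4, 0, 0, 0, 0, -0.4, 0, 0, 0, 0, -0.4, 0, 0, 0, 0, -0.3, 0, 0, 0, 0, 0, 0]
  squeeze: 80

```text
clock: 26.6
position: [0.5311, 0.0571, 0.0275]
ee_rot: [0.0, 0.999, 0.041, 0.001]
contact_force: [2.5, -0.4, -2.4]
width: 0.0194
```

carry_out:
  moves: [0, 0, 0, -0.2, 0, 0, 0, 0, -0.2, 0, 0, 0, 0, -0.2, 0, 0, 0, 0, -0.2, 0, 0, 0, 0, 0, 0, 0, 0, 0, 0, 0, 0, 0, 0, 0, 0, 0, 0, 0, 0, 0, 0, 0, 0, 0, 0, 0, 0, 0, 0, 0]

```text
clock: 27.6
position: [0.5336, 0.0573, 0.0221]
ee_rot: [0.0, 0.999, 0.041, 0.004]
contact_force: [2.1, 1.6, 14.9]
width: 0.0195
```

carry_out:
  moves: [0, 0, 0, -0.1, 0, 0, 0, 0, 0, 0, 55, 0, 0, 0, 0, 55, 0, 0, 0, 0, 55, 0, 0, 0, 0, 55, 0, 0, 0, 0, 55, 0, 0, 3, 0, 55, 0, 0, 5, 0, 55, 0, 0, 5, 0, 55, 0, 0, 4, 0]

```text
clock: 28.6
position: [0.5301, 0.0571, 0.1907]
ee_rot: [0.0, 0.999, 0.041, 0.001]
contact_force: [0.7, -1.1, 0.1]
width: 0.0468
```

carry_out:
  moves: [0, -3, -4, 0, 0, 0, -3, -4, 0, 0, 0, -3, -4, 0, 0, 0, -3, -4, 0, 0, 0, -3, -4, 0, 0, 0, 0, 0, 0, 0, 0, 0, 0, 0, 0, 0, 0, 0, 0, 0, 0, 0, 0, 0, 0, 0, 0, 0, 0, 0]

```text
clock: 29.6
position: [0.3805, -0.1417, 0.1882]
ee_rot: [-0.0, 0.999, 0.043, -0.0]
contact_force: [0.3, 0.5, -0.1]
width: -0.0002
```

```bash
python3 - <<'E'
from h import *
im=snap('top','t7')[:,:,::-1].copy(); sd=snap('side','s7')
print(manip.get_state()['position'])
O=np.array([.5935,.134]);a=.0805;x=np.array([np.cos(a),np.sin(a)]);y=np.array([-x[1],x[0]])
hsv=cv2.cvtColor(im,cv2.COLOR_BGR2HSV)
for c in(194,195,216,235,236,237): print(c,hsv[178:224,c,2].tolist())
for r in(188,192,198,204,208): print(r,hsv[r,226:246,2].tolist())
for n,yy,L in(('L',.07,.12),('M',0,.1),('R',-.07,.08)):
  c=O-x*.0695+y*(yy-.0012); print(n,'top ends pred',[proj('top',np.r_[c+x*d,.048]).round(1) for d in(-L/2,0,L/2)],'side axis',[proj('side',np.r_[c+x*d,.037]).round(1) for d in(-L/2,L/2)])
g=lambda q,o:cv2.resize(q,None,fx=1,fy=1)
E
```

```text
[ 0.38034996 -0.14195952  0.18820623]
194 [104, 183, 191, 186, 188, 149, 136, 139, 141, 142, 144, 139, 143, 141, 141, 147, 143, 138, 141, 141, 143, 151, 141, 143, 144, 144, 143, 144, 145, 149, 142, 142, 144, 143, 140, 137, 141, 135, 140, 145, 72, 173, 186, 186, 183, 193]
195 [104, 181, 189, 184, 190, 140, 125, 132, 132, 138, 135, 134, 139, 138, 139, 132, 136, 144, 138, 144, 138, 141, 142, 140, 139, 145, 136, 143, 138, 141, 144, 142, 146, 141, 139, 140, 140, 139, 146, 144, 76, 170, 186, 190, 186, 191]
216 [184, 194, 185, 184, 187, 186, 196, 143, 128, 130, 134, 130, 131, 136, 132, 140, 138, 139, 141, 139, 140, 136, 141, 140, 138, 136, 143, 142, 140, 142, 137, 141, 141, 139, 138, 140, 126, 122, 179, 188, 185, 182, 194, 187, 193, 134]
235 [192, 188, 188, 189, 192, 187, 189, 154, 139, 140, 144, 149, 142, 143, 141, 141, 137, 143, 139, 142, 141, 140, 137, 141, 138, 140, 147, 136, 140, 140, 138, 91, 177, 189, 181, 186, 183, 184, 187, 182, 189, 190, 178, 193, 132, 117]
236 [196, 189, 190, 190, 191, 186, 191, 142, 134, 137, 145, 141, 145, 138, 138, 140, 144, 143, 141, 141, 141, 145, 144, 144, 
[... 591 characters left out ...]
 110, 132, 141, 141, 131, 102, 145, 136, 185, 193, 188, 190, 189]
204 [188, 187, 188, 190, 198, 174, 108, 90, 130, 147, 144, 136, 97, 99, 111, 168, 189, 189, 187, 189]
208 [191, 187, 188, 188, 190, 194, 188, 149, 129, 138, 145, 142, 121, 80, 175, 194, 184, 187, 190, 190]
L top ends pred [array([195. , 217.9]), array([194.3, 200.1]), array([193.5, 182.4])] side axis [array([217.9, 172.5]), array([243.3, 165.7])]
M top ends pred [array([215.8, 213.7]), array([215.1, 198.9]), array([214.4, 184.2])] side axis [array([226.4, 180.1]), array([248.1, 174.1])]
R top ends pred [array([236.5, 209.5]), array([235.9, 197.7]), array([235.3, 185.9])] side axis [array([235.4, 188.1]), array([253.1, 183. ])]
```

```bash
python3 - <<'E'
from h import *
s=cv2.cvtColor(cv2.imread('pics/s7_raw.png'),cv2.COLOR_BGR2GRAY)
O=np.array([.5935,.134]);a=.0805;x=np.array([np.cos(a),np.sin(a)]);y=np.array([-x[1],x[0]])
zs=np.arange(-.02,.0261,.003)
for n,yy,ds in(('L',.07,(-.05,-.038,-.01,0,.01,.038,.05)),('M',0,(-.04,-.01,0,.01,.04)),('R',-.07,(-.036,-.01,0,.01,.036))):
  for d in ds:
    c=O-x*.0695+y*(yy-.0012)+x*d
    p=np.array([proj('side',np.r_[c,.037+z]) for z in zs],np.float32)
    print(n,d,cv2.remap(s,p[:,:1],p[:,1:],cv2.INTER_CUBIC).ravel().tolist())
print(zs.round(3).tolist())
E
```

```text
L -0.05 [26, 25, 25, 24, 22, 19, 20, 21, 20, 19, 18, 17, 17, 18, 20, 21]
L -0.038 [42, 38, 32, 27, 23, 22, 22, 24, 26, 29, 28, 29, 31, 32, 30, 27]
L -0.01 [109, 121, 119, 109, 98, 97, 105, 112, 118, 121, 118, 111, 102, 96, 93, 96]
L 0 [137, 140, 133, 120, 105, 99, 105, 119, 131, 139, 139, 134, 124, 115, 109, 110]
L 0.01 [180, 170, 151, 125, 107, 102, 110, 121, 131, 135, 135, 129, 122, 113, 109, 109]
L 0.038 [167, 162, 149, 131, 113, 105, 110, 118, 126, 132, 133, 129, 120, 112, 107, 108]
L 0.05 [141, 143, 137, 125, 111, 106, 111, 123, 133, 138, 138, 131, 121, 112, 108, 108]
M -0.04 [197, 185, 168, 134, 100, 72, 54, 44, 37, 36, 35, 41, 50, 62, 71, 85]
M -0.01 [173, 173, 159, 134, 113, 102, 107, 116, 128, 136, 139, 137, 129, 123, 126, 128]
M 0 [154, 156, 146, 129, 110, 101, 107, 121, 132, 141, 143, 140, 129, 117, 102, 95]
M 0.01 [186, 177, 158, 132, 111, 103, 110, 122, 135, 141, 144, 145, 148, 155, 164, 172]
M 0.04 [176, 169, 157, 135, 117, 108, 113, 121, 133, 142, 155, 164, 176, 186, 191, 195]
R -0.036 [184, 173, 151, 128, 104, 87, 81, 85, 99, 115, 126, 127, 123, 120, 124, 136]
R -0.01 [183, 177, 159, 136, 113, 103, 104, 116, 126, 137, 144, 148, 146, 139, 132, 132]
R 0 [191, 185, 169, 140, 116, 104, 108, 118, 132, 140, 149, 151, 146, 132, 118, 105]
R 0.01 [190, 185, 163, 137, 112, 103, 110, 122, 132, 142, 150, 155, 160, 163, 168, 172]
R 0.036 [145, 139, 128, 117, 110, 107, 112, 121, 129, 140, 151, 168, 181, 190, 195, 196]
[-0.02, -0.017, -0.014, -0.011, -0.008, -0.005, -0.002, 0.001, 0.004, 0.007, 0.01, 0.013, 0.016, 0.019, 0.022, 0.025]
```

carry_out:
  moves: [0, 0, 3.7, 0, 0, 0, 0, 3.7, 0, 0, 0, 0, 3.7, 0, 0, 0, 0, 3.7, 0, 0, 0, 0, 3.7, 0, 0, 0, 0, 3.7, 0, 0, 0, 0, 3.7, 0, 0, 0, 0, 0, -3, 0, 0, 0, 0, -3, 0, 0, 0, 0, 0, 0]

```text
clock: 30.7
position: [0.3765, 0.1167, 0.1256]
ee_rot: [0.0, 0.999, 0.043, -0.004]
contact_force: [0.9, -0.8, 0.2]
width: 0.0
```

carry_out:
  moves: [0, 0, 0, -3, 0, 0, 0, 0, -3, 0, 0, 0, 0, -3, 0, 0, 0, 0, 0, 0, 0, 1, 0.08, 0, 0, 0, 1, 0.08, 0, 0, 0, 1, 0.08, 0, 0, 0, 1, 0.08, 0, 0, 0, 1, 0.08, 0, 0, 0, 1, 0.08, 0, 0]

```text
clock: 31.7
position: [0.4372, 0.1208, 0.0384]
ee_rot: [0.0, 0.999, 0.041, -0.003]
contact_force: [-6.4, -0.6, 4.6]
width: 0.0001
```

carry_out:
  moves: [0, 1, 0.08, 0, 0, 0, 1, 0.08, 0, 0, 0, 1, 0.08, 0, 0, 0, 1, 0.08, 0, 0, 0, 1, 0.08, 0, 0, 0, 1, 0.08, 0, 0, 0, 1, 0.08, 0, 0, 0, 1, 0.08, 0, 0, 0, 1, 0.08, 0, 0, 0, 1, 0.08, 0, 0]

```text
clock: 32.7
position: [0.5363, 0.129, 0.0384]
ee_rot: [0.0, 0.999, 0.041, -0.004]
contact_force: [-8.9, -0.2, 6.9]
width: -0.0002
```

carry_out:
  moves: [0, 0.6, 0.05, 0, 0, 0, 0.6, 0.05, 0, 0, 0, 0.6, 0.05, 0, 0, 0, 0.4, 0.03, 0, 0, 0, 0.3, 0.02, 0, 0, 0, 0.2, 0.02, 0, 0, 0, 0.2, 0.02, 0, 0, 0, 0.1, 0, 0, 0, 0, 0, 0, 0, 0, 0, 0, 0, 0, 0]

```text
clock: 33.7
position: [0.5675, 0.1316, 0.0383]
ee_rot: [-0.0, 0.999, 0.041, -0.003]
contact_force: [-6.3, 1.6, 3.6]
width: 0.0002
```

carry_out:
  moves: [0, 0.1, 0, 0, 0, 0, 0.1, 0, 0, 0, 0, 0, 0, 0, 0, 0, 0, 0, 0, 0, 0, -0.5, 0, 0, 0, 0, -1, 0, 0, 0, 0, -1, 0, 0, 0, 0, -1, 0, 0, 0, 0, -1, 0, 0, 0, 0, 0, 0, 0, 0]

```text
clock: 34.7
position: [0.5249, 0.1314, 0.0383]
ee_rot: [0.0, 0.999, 0.042, -0.001]
contact_force: [-0.0, -0.6, 0.1]
width: -0.0
```

carry_out:
  moves: [0, 0, 0, 4, 0, 0, 0, 0, 4, 0, 0, 0, 0, 4, 0, 0, -2, -3, 2, 0, 0, -2, -3, 2, 0, 0, -2, -3, 0, 0, 0, -2, -3, 0, 0, 0, -2, -3, 0, 0, 0, 0, 0, 0, 0, 0, 0, 0, 0, 0]

```text
clock: 35.7
position: [0.4272, -0.0191, 0.1987]
ee_rot: [-0.0, 0.999, 0.04, 0.001]
contact_force: [0.0, -0.0, -0.5]
width: 0.0005
```

```bash
python3 - <<'E'
from h import *
st=manip.get_state();print(st['position'],st['contact_force'])
t=snap('top','t8')[:,:,::-1]; a=cv2.imread('pics/top0_raw.png'); b=cv2.imread('pics/t7_raw.png')
for nm,q in(('start',a),('out',b),('now',t)): print(nm,[q[170:232,c].mean(1).round().astype(int).tolist()[::2] for c in(195,230)])
d=cv2.absdiff(a,np.ascontiguousarray(t)).max(2)
print('unit diff',d[105:192,165:258].mean(), 'tall roll',d[110:155,265:305].mean(),'low roll',d[178:215,95:135].mean(),'carton',d[170:212,378:425].mean())
E
```

```text
[ 0.42720737 -0.01908063  0.1987447 ] [ 0.04441592 -0.01064211 -0.52796913]
start [[114, 109, 110, 115, 103, 187, 142, 112, 71, 86, 137, 133, 130, 118, 120, 118, 121, 124, 117, 128, 124, 113, 117, 116, 121, 121, 125, 133, 122, 130, 135], [111, 109, 107, 129, 191, 147, 116, 59, 83, 137, 130, 132, 131, 117, 123, 116, 121, 120, 121, 129, 122, 127, 124, 120, 129, 113, 118, 131, 134, 122, 140]]
out [[112, 107, 108, 106, 98, 182, 184, 123, 130, 132, 135, 136, 133, 135, 134, 137, 134, 131, 133, 138, 139, 133, 133, 139, 72, 179, 181, 148, 104, 54, 131], [107, 109, 110, 132, 187, 182, 184, 178, 189, 178, 178, 189, 185, 187, 184, 187, 183, 191, 183, 184, 179, 178, 176, 181, 182, 178, 134, 113, 56, 128, 136]]
now [[112, 107, 107, 111, 100, 188, 146, 115, 52, 111, 132, 133, 125, 120, 115, 114, 121, 118, 116, 124, 123, 111, 119, 114, 115, 120, 124, 133, 125, 128, 135], [105, 110, 112, 130, 191, 132, 121, 47, 135, 135, 125, 129, 127, 115, 123, 113, 119, 115, 122, 123, 123, 123, 121, 121, 136, 114, 115, 129, 130, 130, 126]]
unit diff 5.097392164132987 tall roll 4.0905555555555555 low roll 4.354054054054054 carton 4.203140830800406
```

carry_out:
  moves: [0, 0, 0, 0, 0, 0, 0, 0, 0, 0, 0, 0, 0, 0, 0, 0, 0, 0, 0, 0, 0, 0, 0, 0, 0, 0, 0, 0, 0, 0, 0, 0, 0, 0, 0, 0, 0, 0, 0, 0, 0, 0, 0, 0, 0, 0, 0, 0, 0, 0]

```text
clock: 36.75
position: [0.4268, -0.0187, 0.1983]
ee_rot: [0.0, 0.999, 0.041, -0.0]
contact_force: [0.3, 0.4, 0.2]
width: 0.0003
```

```bash
python3 - <<'E'
from h import *
a=cv2.imread('pics/top0_raw.png').astype(float).mean(2); b=cv2.imread('pics/t8_raw.png').astype(float).mean(2)
t=snap('top','t9').astype(float).mean(2)
f=lambda q:q[174:194,185:240]
for nm,q in(('start-now',a),('t8-now',b)): print(nm,cv2.phaseCorrelate(f(q).copy(),f(t).copy()))
for q in(a,b,t): print(q[176:194,200].round().astype(int).tolist(),q[176:194,220].round().astype(int).tolist())
print(manip.get_state()['contact_force'])
E
```

```text
start-now ((0.013810321463527231, -0.15511016824032176), 0.990519898064642)
t8-now ((-0.01335581348025272, 0.07653434709779994), 1.0091449669438886)
[113, 109, 117, 178, 187, 189, 151, 116, 112, 79, 47, 39, 113, 127, 129, 136, 129, 135] [102, 144, 184, 195, 157, 115, 106, 117, 81, 89, 50, 133, 137, 135, 130, 130, 129, 124]
[111, 104, 119, 179, 196, 163, 117, 107, 121, 63, 39, 31, 139, 133, 130, 132, 130, 133] [105, 137, 181, 195, 129, 108, 109, 111, 91, 112, 73, 133, 135, 130, 129, 127, 129, 126]
[113, 105, 117, 185, 192, 160, 116, 109, 122, 58, 37, 38, 140, 133, 131, 134, 122, 133] [104, 139, 182, 197, 129, 105, 112, 112, 89, 112, 70, 128, 137, 133, 130, 126, 132, 128]
[ 0.34851555 -0.69967362  0.04702567]
```

```bash
python3 -c "
from rig import manip
print(manip.sign_off(), manip.get_state()['clock'])"
```

```text
the job is handed in; nothing more can be done
the job is handed in; nothing more can be done
```

The job is handed in at about 37 s of the 70 s. The long and short pins are in the left and right clips, and the drawer is shut and stays shut. No verdict is reported.

I pressed the drawer front and it sprang right out. Each pin was then taken from the tray, pressed level on the bench while held, and snapped straight down into its clips. Last, I pushed the drawer shut with the closed fingers and backed away.

**Pins:** With the drawer still out, the camera showed both pins level with the medium pin, at the same height. They were within about 1 mm sideways and 3 mm lengthwise of where I expected the clips. The upward force when pressing home was 7 N for the long pin and 15 N for the short one. I checked the short pin's final seat from pixel values, because my 12 viewed pictures were used up.

**Drawer:** Pictures about 1 s apart after letting go show it shut and not moving. The force reading is near zero, so the robot is clear.

**Rolls and carton:** All three look unchanged between the first and last pictures.

**Check that disagreed:** The shut panel appears roughly 0.2 to 0.7 pixel (about 0.5 to 2 mm) farther in than in the first picture. I put this down to shadow or play in the latch. It should still be inside the 3 mm limit, but I could not measure it more finely.

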